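Fasten the drive box lid

TASK

One of the three quarter-turn wing fasteners on the lid of the grey drive box has been left undone: its wing stands higher than the other two and lies along the box instead of across it. Press that wing down against its spring, turn it a quarter turn clockwise (seen from above) until its cam catches, and let go so that it stays down, across the box like the others. Leave the other two fastened.

Things in the scene. Friction and masses are not known exactly. Their poses are not given: they have to be found in the camera images.
- wing_undone: Undone fastener: black wing 40 long (its y), 12 thick, 24 tall. Origin: wing's centre, on the stem. Now 36 mm above the lid, along the box's y within 6 degrees. Spring 4 N, 9 N at the bottom of its 14 mm travel. Locked against turning until pressed 10 mm; held 11 to 14 mm down it turns clockwise from above, stop at 94 degrees. Released at 80 to 94 it rises into its notch, origin 29 mm above the lid.
- wing_fast_1: A fastened wing of the same shape (40 x 12 x 24 mm; origin at its centre, y along its length), caught in its notch: origin 29 mm above the lid, wing along the box's x. It stays as it is.
- wing_fast_2: The other fastened wing, same shape and state as wing_fast_1. It stays as it is.
- drive_box: Grey drive box, fixed, 106 x 246 mm, aluminium lid with its top face 60 mm above the table, black cable gland at the -y end, steel pulley at +y. Origin: centre of its underside; x across, y along, z up. The fasteners stand on the lid's centre line at y = -80, 0, +80 mm, any of them the undone one. Under each wing a boss, 16 mm across, 8 mm high; a wing's underside is 24 mm above the lid undone, 10 fully pressed.

How it is judged:
By the outcome, as a careful person would: the job done as asked, in the order asked, and still so for the second after the job is handed in, with the robot touching nothing.
It also fails if it takes over 42 s, if anything falls off the work surface, if the arm or the gripper's body presses on something with over 40 N, if the wrist force passes 120 N, or if a joint passes its speed limit or range.

ROBOT

A 7-joint arm with a two-finger parallel gripper is mounted at the origin on a cart in front of the work surface, level with it; the furniture and walls round the work are solid. World frame = base frame: x ahead of the robot, y to its left, z up, the work surface at z = 0. Lengths are in m, angles in degrees, forces in N, time in s.
With the tool pointing down it reaches from about 0.35 to 0.9 m from the base axis. Payload 7.2 kg.
Tool frame: the origin (TCP) lies midway between the tips of the shut fingers; the grasp point (between the pads) lies 19 mm behind it; z points along the fingers, y is the line along which they close (so a half turn about z gives the same grasp; the last joint's range is limited). The gripper opens to 88 mm and grips with 3 to 60 N. Pads are 20 mm wide; open, the fingers measure 115 mm over their backs; the gripper's body (75 mm by 178 mm) begins 61 mm behind the grasp point.
Start: joints at [68.056, 23.554, -0.728, 91.456, 0.321, 64.991, -4.71], TCP at [0.194, -0.594, 0.223] pointing down, gripper open.
Joint ranges: [-169.25, 169.25], [-16.82, 113.86], [-84.01, 82.57], [7.8, 145.47], [-59.2, 239.2], [7.22, 106.19], [-163.78, 163.78]. Speed limits (degrees/s): [136.94, 136.94, 172.46, 172.46, 180, 180, 180].

INTERFACE

Orientations are given as a 3x3 rotation matrix whose columns are the frame's x, y, z axes.
In Python, from station import env gives the robot as it stands. Calls block until the motion is done:
- env.move_pose(position, orientation): joint-space move of the TCP to a pose.
- env.move_linear(position, feed=0.15, orientation=None, f_stop=None): straight line of the TCP; orientation=None keeps the orientation; feed is the mean speed in m/s. With f_stop (N) it stops when the force on the tool has changed by that much, and returns True; else False.
- env.set_joints(angles): joint-space move.
- env.let_go() and env.grab(squeeze=None): open the fingers fully, or close them until they stop; squeeze is the grip in N (None keeps the last).
- env.wait(seconds).
- env.inverse_kinematics(position, orientation): joint angles nearest the present ones, or None.
- env.capture(name): name is "side" or "top" or "wrist"; returns a dict with "image" (420x560x3 uint8, red, green, blue), "z_map" (420x560 float32, m along the optical axis (not along the pixel's ray), 0 where there is no reading), "K" (3x3 intrinsics, pixels), "distortion" ([k1, k2, p1, p2, k3] as OpenCV has them; the pictures are not rectified), "R" (3x3) and "t" (3): a world point X has camera coordinates R X + t. Camera axes: x right, y down, z forward; pixel columns grow to the right and rows downward; lengths in m; the calibration is good to about 2 mm. A picture is of the moment at which its call begins.
A pose or a line that the arm cannot do raises env.MotionError and nothing moves.
- env.hand_in(): hands the job in; it is judged then, once.
Readings, each from a call of its own:
- env.read_time_s(): time.
- env.read_joint_pos(): joint angles.
- env.read_joint_velocities(): joint speeds.
- env.read_joint_torque(): joint torques, N m.
- env.read_eef_pos(): TCP position.
- env.read_ee_rot(): TCP orientation.
- env.read_contact_force(): force on the tool from outside, world axes, zero at the start.
- env.read_wrist_torque(): the same for the moment, N m.
- env.read_grip_width(): finger opening in m.
- env.read_grasp_force(): force on a finger pad.
Only numpy, scipy, OpenCV 4.12 (cv2) and the standard library are available. Lean on these libraries where they do the work, as an engineer would, in place of code of your own. Each camera call takes 0.05 s, during which the arm holds its last target. There are 200 camera calls.

## Working session

There is one attempt and no reset: what is moved stays moved. The work goes in short steps, each a Python script; the robot and the scene stay as the last script left them, time stands still between calls to the robot, and variables do not carry over. Pictures are saved under pics/ and viewed, at most 10 in all, crops included, and the job is handed in when it is done.

```bash
mkdir -p pics; ls; cat > h.py <<'E'
import numpy as np, cv2
from station import env
def cap(n,f):
    c=env.capture(n); cv2.imwrite(f'pics/{f}.png',c['image'][:,:,::-1]); np.savez(f'pics/{f}.npz',**c); return c
def cloud(c):
    h,w=c['z_map'].shape
    u,v=np.meshgrid(np.arange(w),np.arange(h))
    p=cv2.undistortPoints(np.stack([u,v],-1).reshape(-1,1,2).astype(np.float64),np.array(c['K']),np.array(c['distortion'])).reshape(h,w,2)
    z=c['z_map'][...,None].astype(float)
    X=np.concatenate([p*z,z],-1)
    W=(X-np.array(c['t']))@np.array(c['R']); W[c['z_map']==0]=np.nan
    return W
E
python3 - <<'E'
from h import *
a=cap('top','top0');b=cap('side','side0')
W=cloud(a); print(W[::70,::80].round(3).tolist())
cv2.imwrite('pics/both0.png',cv2.resize(np.vstack([a['image'],b['image']])[:,:,::-1],(400,600)))
print(env.read_time_s())
E
```

```text
pics
[[[0.886, 0.314, 0.097], [0.875, 0.151, 0.096], [0.845, -0.01, 0.141], [0.819, -0.15, 0.188], [0.905, -0.298, 0.039], [0.901, -0.451, 0.059], [0.908, -0.612, 0.069]], [[0.525, -0.019, 0.638], [0.775, 0.174, -0.0], [0.772, 0.013, -0.0], [0.771, -0.144, 0.002], [0.776, -0.3, -0.002], [0.775, -0.457, 0.011], [0.79, -0.634, -0.007]], [[0.601, 0.255, 0.137], [0.512, -0.025, 0.498], [0.621, -0.002, 0.041], [0.632, -0.146, 0.001], [0.633, -0.298, 0.003], [0.654, -0.476, -0.074], [0.66, -0.655, -0.078]], [[0.489, 0.284, 0.066], [0.497, 0.156, 0.001], [0.498, 0.002, -0.001], [0.499, -0.147, 0.0], [0.499, -0.297, 0.002], [0.508, -0.474, -0.083], [0.508, -0.646, -0.076]], [[0.362, 0.301, 0.023], [0.365, 0.151, 0.001], [0.368, -0.001, -0.001], [0.369, -0.149, 0.002], [0.369, -0.296, 0.0], [0.364, -0.471, -0.084], [0.362, -0.639, -0.072]], [[0.228, 0.308, 0.008], [0.235, 0.15, 0.0], [0.241, -0.004, 0.008], [0.241, -0.149, -0.003], [0.241, -0.296, 0.002], [0.091, -0.668, -0.801], [0.081, -0.96, -0.795]]]
0.1
```

View pics/top0.png

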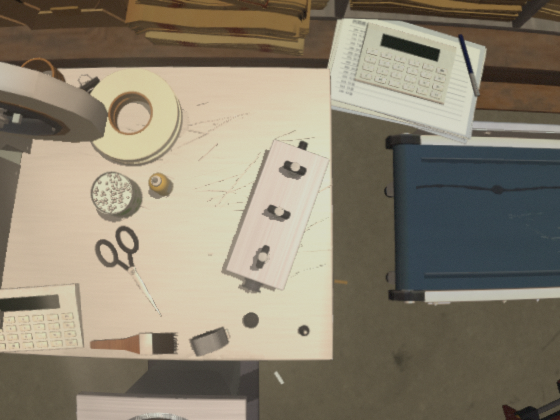

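View pics/side0.png

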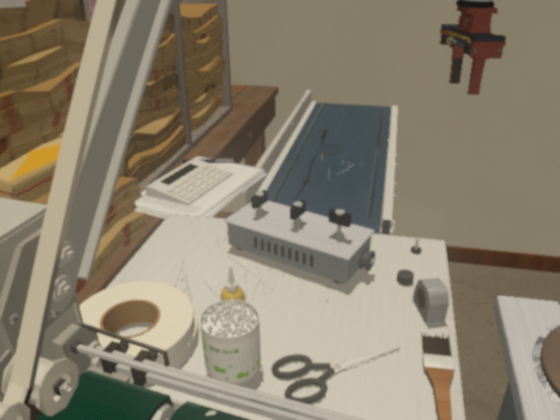

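The top view shows the box at about (277,213), with wings at (294,168), (279,212) and (262,258). The last of these lies along the box, so it is the undone one. A lamp arm stands at the upper left, clear of the box. Next I measure the wings.

```bash
python3 - <<'E'
from h import *
c=dict(np.load('pics/top0.npz')); W=cloud(c)
m=np.zeros(W.shape[:2],bool); m[130:300,215:335]=True
lid=m&(abs(W[...,2]-.06)<.008)
r=cv2.minAreaRect(W[lid][:,:2].astype(np.float32)*1000); print('lid',r,lid.sum(),np.median(W[lid][:,2]))
hi=(m&(W[...,2]>.082)&(W[...,2]<.13)).astype(np.uint8)
n,l,s,ce=cv2.connectedComponentsWithStats(hi)
for i in range(1,n):
    if s[i,4]<20: continue
    P=W[l==i]; q=P[:,:2]-P[:,:2].mean(0); ev,V=np.linalg.eigh(q.T@q)
    print(ce[i],s[i,4],P.mean(0).round(4),np.percentile(P[:,2],[50,90]).round(4),'dir',np.degrees(np.arctan2(V[1,1],V[0,1])).round(1),np.sqrt(ev/len(q)).round(4), cv2.minAreaRect(P[:,:2].astype(np.float32)*1000))
im=cv2.resize(c['image'][130:305,205:345,::-1],None,fx=3.4,fy=3.4,interpolation=cv2.INTER_CUBIC); cv2.imwrite('pics/crop.png',im)
E
```

```text
lid ((485.80279541015625, -216.253173828125), (106.37368774414062, 249.77806091308594), 70.3083267211914) 7893 0.06045579604568759
[294.82587065 167.56716418] 201 [ 0.5611 -0.2434  0.0995] [0.1008 0.1035] dir 68.4 [0.0038 0.011 ] ((562.2584228515625, -243.73348999023438), (39.24470520019531, 14.545775413513184), 63.7603759765625)
[278.81818182 211.42245989] 187 [ 0.4866 -0.2164  0.1006] [0.1013 0.1036] dir 67.8 [0.0038 0.0109] ((487.05255126953125, -216.6699676513672), (38.98560333251953, 14.463404655456543), 73.45269012451172)
[262.54301075 256.55376344] 186 [ 0.4117 -0.1897  0.1078] [0.1081 0.11  ] dir 159.1 [0.0037 0.0109] ((411.5436706542969, -189.49192810058594), (15.241960525512695, 39.4166259765625), 61.322784423828125)
```

View pics/crop.png

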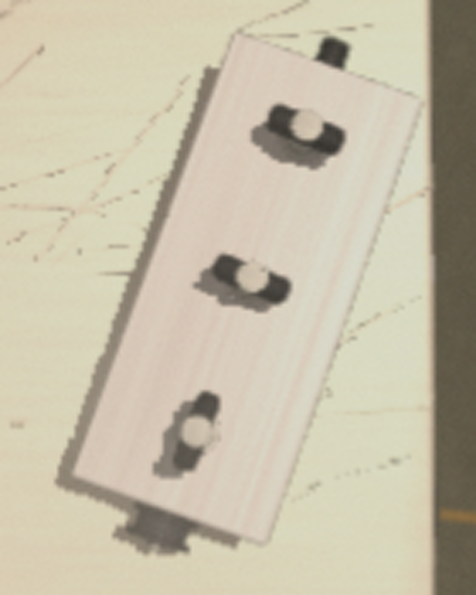

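The crop confirms it: the lower wing, at full-image (262,257), lies along the box and its top is at z≈0.108 as expected. The other two lie across at about 0.101, and the spacing is about 80 mm. Next I check IK and the lamp clearance, then approach.

```bash
cat >> h.py <<'E'
def Rt(a):  # tool down, tool y axis at world angle a (deg)
    a=np.radians(a); y=np.array([np.cos(a),np.sin(a),0]); z=np.array([0,0,-1.]); return np.stack([np.cross(y,z),y,z],1)
E
python3 - <<'E'
from h import *
c=dict(np.load('pics/top0.npz')); W=cloud(c).reshape(-1,3)
T=W[(W[:,2]>.25)]; print('tall',len(T),np.percentile(T,[0,5,50,95,100],axis=0).round(2).tolist())
print(env.read_ee_rot().round(2).tolist())
for a in (69.1,-21,249.1,159.1):
    for z in (.2,.075):
        q=env.inverse_kinematics([.4115,-.19,z],Rt(a)); print(a,z,None if q is None else np.round(q,1))
E
```

```text
tall 6978 [[0.19, -0.58, 0.25], [0.21, -0.54, 0.32], [0.51, -0.04, 0.58], [0.53, 0.02, 0.63], [0.53, 0.06, 0.64]]
[[0.95, 0.31, -0.0], [0.31, -0.95, 0.0], [-0.0, -0.0, -1.0]]
69.1 0.2 [ 52.8  11.7 -38.5 113.9   8.6  57.2  79.4]
69.1 0.075 [ 48.1  22.7 -35.5 121.3  19.6  41.7  69. ]
-21 0.2 [ 42.6  10.1 -26.7 114.4   5.4  56.6  -7.7]
-21 0.075 [ 39.6  20.7 -24.9 121.8  13.4  40.1 -15.3]
249.1 0.2 [ 29.7   8.8 -12.2 115.2   2.2  56.2 -94.5]
249.1 0.075 [ 26.1  19.   -8.8 122.6   4.6  38.6 -96.7]
159.1 0.2 [ -41.9   17.3   74.3  118.7  -19.8   58.  -158.5]
159.1 0.075 [ -33.1   38.7   72.1  125.9  -48.9   52.2 -131.3]
```

```bash
python3 - <<'E'
from h import *
env.set_joints([24,8,-4,112,0,60,92])
print(env.read_eef_pos())
env.move_pose([.4115,-.19,.22],Rt(69.1))
print(env.read_joint_pos().round(1),env.read_eef_pos().round(4),env.read_time_s(),env.read_contact_force())
c=cap('wrist','w1'); W=cloud(c)
hi=((W[...,2]>.084)&(W[...,2]<.115)&(np.hypot(W[...,0]-.4115,W[...,1]+.19)<.04))
P=W[hi]; q=P[:,:2]-P[:,:2].mean(0); ev,V=np.linalg.eigh(q.T@q)
print(len(P),P.mean(0),np.percentile(P[:,2],[50,99]),np.degrees(np.arctan2(V[1,1],V[0,1])),cv2.minAreaRect(P[:,:2].astype(np.float32)*1000))
E
```

```text
[ 0.41959943 -0.20465491  0.22704708]
[ 22.7   7.1  -4.4 114.1   0.6  58.8  87.2] [ 0.4112 -0.1903  0.2199] 2.0 [ 0.56558349 -0.86990652  0.09102888]
615 [ 0.40910822 -0.18823285  0.10660235] [0.10742306 0.1092796 ] 159.16014933148986 ((410.4153747558594, -189.1803741455078), (15.080826759338379, 38.54547882080078), 69.22582244873047)
```

View pics/w1.png

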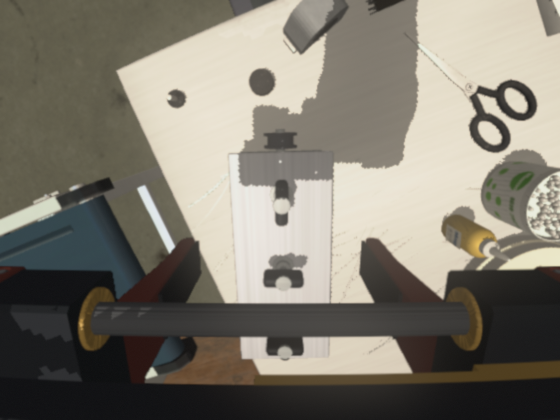

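The wrist view shows the undone wing at (282,200), along the box and midway between the fingers. It measures (0.411,-0.189) at 159.1°, which agrees with the top view. Next: descend, grip and press.

```bash
python3 - <<'E'
from h import *
R=Rt(69.1)
env.move_linear([.411,-.1893,.22],orientation=R)
env.move_linear([.411,-.1893,.086],feed=.12,f_stop=8)
print(env.read_eef_pos(),env.read_contact_force())
env.grab(30); print(env.read_grip_width(),env.read_grasp_force(),env.read_contact_force().round(2),env.read_wrist_torque().round(2))
print(env.move_linear([.411,-.1893,.0735],feed=.03,f_stop=30))
env.wait(.3)
print(env.read_eef_pos().round(4),env.read_contact_force().round(2),env.read_wrist_torque().round(2),env.read_grip_width(),env.read_time_s())
c=cap('side','s2'); cv2.imwrite('pics/s2c.png',cv2.resize(c['image'][150:300,200:400,::-1],None,fx=3,fy=3))
E
```

```text
[ 0.41140359 -0.18943528  0.08650246] [-0.66253456 -0.27114022  0.67377077]
0.012178615983206116 29.998161792755127 [0.28 2.18 0.73] [ 0.43 -0.28  0.07]
False
[ 0.4112 -0.189   0.0737] [-1.62  2.26  8.21] [ 0.74  0.18 -0.01] 0.011566420874697272 5.5833
```

View pics/s2c.png

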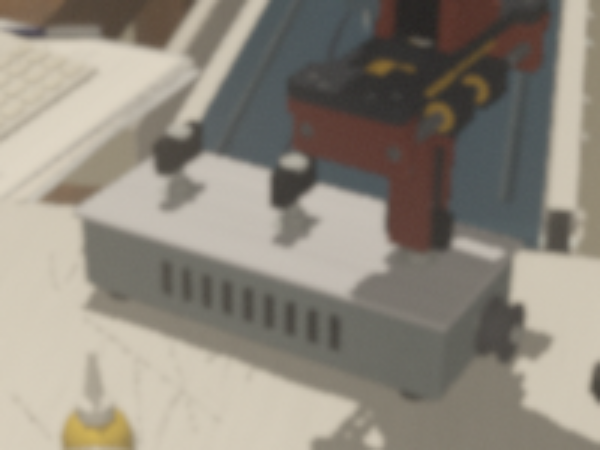

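The side crop shows the fingers on the end wing at about (420,225), pressed down. The force agrees with roughly 12 mm of travel. Next: press a touch more, then turn using joint 7 alone.

```bash
python3 - <<'E'
from h import *
p=env.read_eef_pos(); env.move_linear([.411,-.1893,.0727],feed=.02)
env.grab(40)
q0=np.array(env.read_joint_pos()); 
print(env.read_eef_pos().round(4),env.read_contact_force().round(2))
for d in (15,45,75,88):
    q=q0.copy(); q[6]-=d; env.set_joints(q)
    y=env.read_ee_rot()[:,1]
    print(d,np.degrees(np.arctan2(y[1],y[0])).round(1),env.read_eef_pos().round(4),env.read_contact_force().round(2),env.read_wrist_torque().round(2),round(env.read_grip_width(),4),env.read_time_s())
    if abs(env.read_wrist_torque()[2])>1.5: print('STOP');break
E
```

```text
[ 0.4112 -0.189   0.073 ] [-1.63  3.54  9.12]
15 54.1 [ 0.4112 -0.189   0.0732] [-2.58  2.55  7.54] [0.58 0.32 0.  ] 0.0119 6.4583
45 24.1 [ 0.4112 -0.189   0.0732] [-0.71  3.06  7.81] [0.5  0.4  0.01] 0.0117 7.025
75 -5.9 [ 0.4112 -0.189   0.0732] [-2.17  1.8   8.53] [0.51 0.44 0.02] 0.0117 7.5917
88 -18.9 [ 0.4112 -0.189   0.0732] [-1.71  2.8   8.09] [ 0.55  0.44 -0.04] 0.0118 7.925
```

```bash
python3 - <<'E'
from h import *
env.move_linear([.4112,-.189,.0772],feed=.02)
print(env.read_contact_force().round(2),env.read_wrist_torque().round(2))
env.let_go(); print(env.read_contact_force().round(2),env.read_grip_width())
env.move_linear([.4112,-.189,.22],feed=.15)
env.wait(.3)
c=cap('top','t3');W=cloud(c)
m=np.zeros(W.shape[:2],bool); m[130:300,215:335]=True
c=cap('wrist','w3');Ww=cloud(c)
for X,mm in((W,m),(Ww,np.ones(m.shape,bool))):
  for ctr in((.561,-.2434),(.4866,-.2164),(.411,-.189)):
    P=X[mm&(X[...,2]>.083)&(X[...,2]<.115)&(np.hypot(X[...,0]-ctr[0],X[...,1]-ctr[1])<.032)]
    if len(P)<20: print('few');continue
    q=P[:,:2]-P[:,:2].mean(0); ev,V=np.linalg.eigh(q.T@q)
    print(len(P),P.mean(0).round(4),np.percentile(P[:,2],[50,95]).round(4),np.degrees(np.arctan2(V[1,1],V[0,1])).round(1))
print(env.read_time_s())
E
```

```text
[-1.56  2.07  7.15] [ 0.5   0.35 -0.08]
[-0.21  0.19  0.12] 0.08784018572305236
197 [ 0.5612 -0.2434  0.0997] [0.101  0.1039] 68.7
few
few
859 [ 0.5597 -0.2398  0.0965] [0.0993 0.1018] 67.6
739 [ 0.4854 -0.2135  0.0982] [0.1003 0.1021] 68.3
604 [ 0.4115 -0.1867  0.1   ] [0.1007 0.1023] 71.7
11.0167
```

View pics/w3.png

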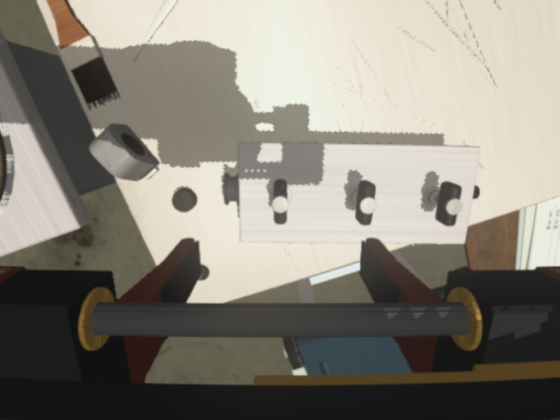

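The wrist view shows all three wings, at (280,201), (367,204) and (450,204), lying across the box at the same height (tops at about 0.101). The turned wing is caught in its notch at 71.7°, and the robot is clear of everything.

```bash
python3 -c "
from h import *
print(env.hand_in())"
```

```text
the job is handed in; nothing more can be done
None
```

The undone wing was pressed down, turned a quarter turn clockwise and released; it now sits caught in its notch, level with the other two and across the box, and the job was handed in at about 11 s.

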